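# Stand the fallen pan back up and push it home against the stop rail

### The arm

A 6-joint arm with a two-finger parallel gripper is mounted at the origin on a cart in front of the work surface, level with it; the furniture and walls round the work are solid. World frame = base frame: x ahead of the robot, y to its left, z up, the work surface at z = 0. Lengths are in mm, angles in rad, forces in N, time in s.
With the tool pointing down it reaches from about 350 to 875 mm from the base axis. Payload 4.2 kg.
Tool frame: the origin (TCP) lies where the fingers leave the gripper's body, on its centre line; the fingertips stand 73 mm ahead of it and the grasp point (between the pads) lies 54 mm ahead of it; z points along the fingers, y is the direction in which the jaws open and shut (so a half turn about z gives the same grasp; the last joint's range is limited). The gripper opens to 85 mm and grips with 20 to 120 N. Pads are 22 mm wide; open, the fingers measure 114 mm over their backs; the gripper's body (76 mm by 85 mm) begins 54 mm behind the grasp point. The pads swing forward as they close: fully open they stand 13 mm farther back than shut.
Start: joints at [-0.848, 0.385, 0.008, 0, -1.194, -0.259], TCP at [279.605, -558.946, 303.912] pointing down, gripper open.
Joint ranges: [-3.14, 3.14], [-1.21, 2.06], [-1.07, 1.41], [-3.16, 2.05], [-2.99, -0.16], [-3.1, 3.1]. Speed limits (rad/s): [2.79, 2.79, 3.14, 3.14, 3.14, 3.14].

### API

Orientations are given as a unit quaternion [x, y, z, w].
In Python, from bench import arm gives the robot as it stands.
- The arm moves only by the tool apply_moves, never from a script. Its argument "increments" is a list that holds one entry, the list of rows, each a list of 7 numbers: the shift along the tool's x, y, z scaled (see below), then the turn, a rotation vector about the tool's x, y, z scaled (see below), then the gripper's target within -1 to 1 (fully open at 1, half-way at 0, shut at -1). A call has 1 to 10 rows; each row is the pose to reach, as a shift and turn from the pose commanded when the call began, along the tool's axes at that moment; what a row does not reach only later rows make up. The controller multiplies each number of a shift by 100 mm and each number of a turn by 0.5 rad. A row lasts 1/10 s, in which the tool goes at most 50 mm and 8.59 degrees, less where a joint would pass 70% of its speed; a pose out of reach is approached as far as the arm can. A call with a number of a shift or a turn outside -1 to 1 is refused whole. A call with a gripper value outside its range is refused whole. The fingers move at their own pace and stop on an object; the grip force is fixed at half the most. Time passes only in rows, so rows that repeat a pose let the fingers close. It gives the time, the measured TCP pose, the force and the opening at its end, in the units of the state.
- arm.read_state(): the state, without advancing time (a new reading comes with each control period).
- arm.get_image(name): name is "side" or "top"; returns a dict with "img" (384x512x3 uint8, red, green, blue), "fx", "fy", "cx", "cy" (pixels), "k1" (the pictures are not rectified: a ray, as slopes to the right and down, at radius r is drawn at 1 + k1 r^2 times it, then the intrinsics apply), "pose" (4x4, takes a point from camera to world coordinates). Camera axes: x right, y up, looking along -z (the intrinsics and any distortion apply to the point x, -y, -z); pixel columns grow to the right and rows downward; lengths in mm; the calibration is good to about 2 mm. A picture is of the moment at which its call begins. There is no depth.
- arm.job_done(): hands the job in, once; it reports no verdict.
Trained networks look in a picture, given as the dict that the camera call returned (one of the last four; its "shot" number tells which), for a name from the list of things; names that differ only in an ending like _2 or _b are one class to them, and where a whole thing is asked for, a point or a joint stands for the part that bears it (a point fixed in the world has none). Each returns a list of dicts, best first, with "conf" (0 to 1); they miss things now and then, are a little off and sometimes report something else, mostly with a low value. They report only what shows in the picture. A call takes as long as a camera call.
- arm.outline_of(label, picture): "pixels" (384x512 bool, what is visible of it) and "box" ([centre column, centre row, width, height] in pixels, round what is visible of it).
- arm.mark_of(label, picture): "at" ([column, row] in pixels: a listed point, or the origin of a listed thing).
The state is a dict: "clock": time; "joints": joint angles; "joint_vel": joint speeds; "joint_efforts": joint torques, N m; "position": TCP position; "ee_rot": TCP orientation; "contact_force": force on the tool from outside, world axes, zero at the start; "wrist_torque": the same for the moment, N m; "gripper_width": finger opening in mm.
Only numpy, scipy, OpenCV 4.12 (cv2) and the standard library are available. Lean on these libraries where they do the work, as an engineer would, in place of code of your own. Each camera call takes 0.05 s, during which the arm holds its last target.

### The job

The small lidded steel pan has been knocked over onto its long side. Without gripping or lifting it, tip it back onto its base by pushing on it, then push it along the table until its long side stands flush against the low steel stop rail, without sticking out past either end of the rail. Leave it standing there, and leave the shaker, spice jar, sauce cup and food ring around it where they are.

Things in the scene. Friction and masses are not known exactly. Their poses are not given: they have to be found in the camera images.
- fallen_pan: lidded steel pan, one rigid solid piece, 0.27 to 0.55 kg. Origin: centre of the base's underside; z: base to lid; x: along its length. 177 long (x), 109 wide (y), 70 high (z). Walls at y = +-44, x = +-78 up to z = 56, then a rim flange to y = +-54, x = +-88, z = 65. Starts lying on its -y side, top 110 above the table, base facing the rail, lid roughly towards the robot; origin then 42 high
- stop_rail: straight bright steel rail fixed to the table, 260 long, 30 high, 12 thick. Origin: on the table, mid-length of the face that looks at the pan; x: along it; y: level, away from the pan. A 4 high foot reaches to y = 45 behind. Pan flush: its origin at y = -44, flange over the rail. Pan starts with its base 135 to 180 before the face, within 30 of the middle in x and 0.25 rad of parallel
- pan_lid_mid (a point): middle of the flat steel lid's outer face (pan x = 0, y = 0, z = 70; lid 166 x 99). At the start about 55 above the table, facing about 12 degrees upward. A level push on the lid 80 to 95 above the table tips the pan; at half its height or lower it may only slide (friction 0.5 to 0.7). Centre of mass about 34 from the base; it falls onto its base by itself once turned about 30 of the 80 degrees
- edge_end_1 (a point): one end of the long base edge on which the pan turns (pan x = -70, y = -41, z = 0); stays near the table in a tip or slide and rises only if the pan is lifted
- edge_end_2 (a point): the other end of that base edge (pan x = 70, y = -41, z = 0)
- salt_shaker: steel shaker, 52 across and 88 high, standing at one side of the pan, to be left alone; origin: centre of its underside
- spice_jar: glass spice jar with a dark cap, 45 across and 105 high, standing at the other side of the pan, to be left alone; origin: centre of its underside
- sauce_cup: round white sauce cup, 70 across and 42 high, at one side of the pan, to be left alone; origin: centre of its underside
- food_ring: round steel food ring, 64 across and 50 high, at the other side of the pan, to be left alone; origin: centre of its underside

How it is judged:
By the outcome, as a careful person would: the job done as asked, in the order asked, and still so for the second after the job is handed in, with the robot touching nothing.
It also fails if it takes over 42 s, if anything falls off the work surface, if the arm or the gripper's body presses on something with over 40 N, if the wrist force passes 120 N, or if a joint passes its speed limit or range.

## Working session

There is one attempt and no reset: what is moved stays moved. The work goes in short steps, Python scripts to look and compute and a tool call to move; the robot and the scene stay as the last step left them, time stands still between calls to the robot, and variables do not carry over. Pictures are saved under pics/ and viewed, and the job is handed in when it is done.

Besides the shell and the picture viewer there is one more tool, called after "Call:" as a command line: name --argument value ..., lists and objects as JSON in quotes. apply_moves: Moves the arm, as the interface text tells. Shifts and turns lie within -1 to 1; 1 stands for 100 mm of shift or 0.5 rad of turn. Its arguments: {"type":"object","properties":{"increments":{"type":"array"}},"required":["increments"]}

```bash
ls; mkdir -p pics; python3 - <<'E'
from bench import arm
import cv2
s=arm.read_state(); print(s)
for n in ("side","top"):
    p=arm.get_image(n); cv2.imwrite(f"pics/{n}0.png",p["img"][:,:,::-1])
    print(n,{k:p[k] for k in p if k!="img"})
    for l in ["fallen_pan","stop_rail","pan_lid_mid","edge_end_1","edge_end_2","salt_shaker","spice_jar","sauce_cup","food_ring"]:
        print(l,[(m["at"],m["conf"]) for m in arm.mark_of(l,p)][:3], [(o["box"],o["conf"]) for o in arm.outline_of(l,p)][:2])
E
```

```text
pics
{'clock': 0.0, 'joints': array([-8.48395965e-01,  3.85585716e-01,  6.64979065e-03, -5.11941861e-04,
       -1.19396811e+00, -2.58569958e-01]), 'joint_vel': array([-0.00129889, -0.00086633, -0.00111555,  0.00025644, -0.00064915,
       -0.00115657]), 'joint_efforts': array([ 2.42714596e-03, -3.92289519e+01,  1.88401508e+01,  4.18636590e+00,
       -4.67875347e-03, -2.77917870e-06]), 'position': array([ 279.4413963 , -558.59441455,  302.81124776]), 'ee_rot': array([-2.29749824e-01,  9.73249121e-01,  1.04167667e-03, -2.86558091e-04]), 'contact_force': array([-0.71095685, -0.24565535, -0.68847007]), 'wrist_torque': array([-0.00741055, -0.01299946, -0.01836991]), 'gripper_width': 85.79234801798812}
side {'fx': 480.1987728243451, 'fy': 480.1987728243451, 'cx': 261.6455058860624, 'cy': 183.37367600410857, 'k1': -0.009521172590897992, 'pose': array([[-9.97855830e-01, -3.95303892e-02,  5.21640843e-02,
         6.30514266e+02],
       [ 6.41920692e-02, -4.35568043e-01,  8.97864053e-01,
         1.43833747e+03],
       [-1.27719073e-02,  8.99287400e-01,  4.37171648e-01,
         6.77568905
[... 1381 characters left out ...]
000000e+00,  0.00000000e+00,
         1.00000000e+00]]), 'shot': 2}
fallen_pan [([262.4, 202.2], 0.68)] [([272.8, 218.8, 77.7, 52.2], 0.6)]
stop_rail [([241.3, 140.3], 0.94), ([269.9, 230.6], 0.59)] [([241.4, 131.4, 106.9, 52.4], 0.86)]
pan_lid_mid [([275.9, 228.0], 0.57)] [([272.1, 217.9, 80.4, 51.5], 0.91)]
edge_end_1 [] [([273.0, 215.4, 77.6, 45.1], 0.69)]
edge_end_2 [] [([273.0, 215.4, 77.6, 45.1], 0.69)]
salt_shaker [([340.8, 168.2], 0.79)] [([348.4, 164.9, 30.3, 25.9], 0.92)]
spice_jar [([180.0, 221.4], 0.91)] [([175.7, 220.4, 30.0, 23.2], 0.6)]
sauce_cup [([191.9, 258.7], 0.63)] [([189.2, 260.1, 34.5, 33.1], 0.58)]
food_ring [([353.0, 197.6], 0.7)] [([355.2, 195.8, 31.3, 31.4], 0.89)]
```

```bash
cat > h.py <<'E'
import numpy as np, cv2
def ray(p,uv):
    d=np.array([[ (uv[0]-p["cx"])/p["fx"], (uv[1]-p["cy"])/p["fy"] ]])[0]
    s=d.copy()
    for _ in range(20): s=d/(1+p["k1"]*(s@s))
    P=p["pose"]; return P[:3,3], P[:3,:3]@np.array([s[0],-s[1],-1])
def atz(p,uv,z):
    o,d=ray(p,uv); return o+d*(z-o[2])/d[2]
def proj(p,X):
    P=p["pose"]; c=P[:3,:3].T@(np.asarray(X,float)-P[:3,3]); s=np.array([c[0]/-c[2],-c[1]/-c[2]])
    s=s*(1+p["k1"]*(s@s)); return np.array([s[0]*p["fx"]+p["cx"], s[1]*p["fy"]+p["cy"]])
E
python3 - <<'E'
import cv2
a=cv2.imread("pics/top0.png");cv2.imwrite("pics/top0z.png",cv2.resize(a[90:310,130:400],None,fx=2.7,fy=2.7,interpolation=2))
a=cv2.imread("pics/side0.png");cv2.imwrite("pics/side0z.png",cv2.resize(a[120:260,170:370],None,fx=4,fy=4,interpolation=2))
E
```

```text
(no output)
```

View pics/top0z.png

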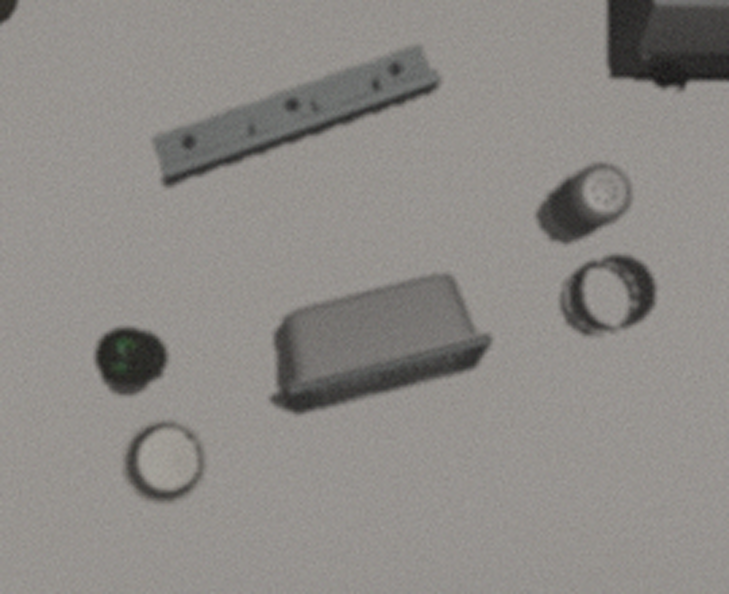

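View pics/side0z.png

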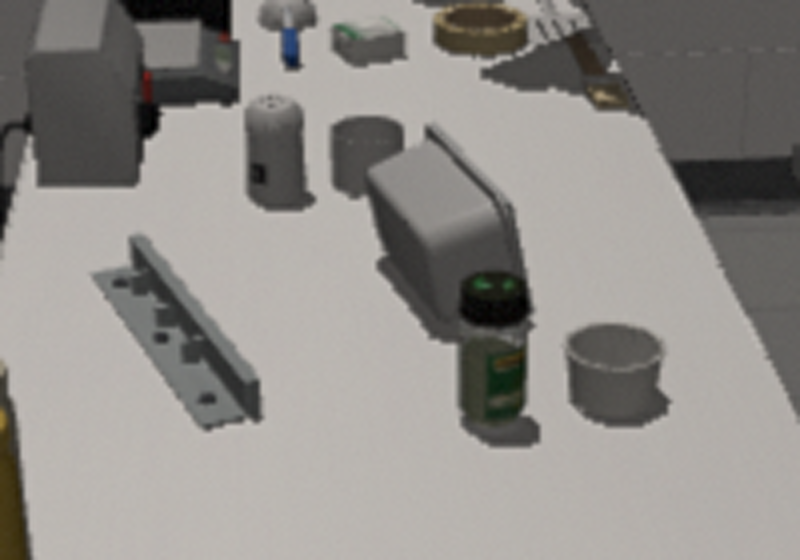

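View pics/side0.png

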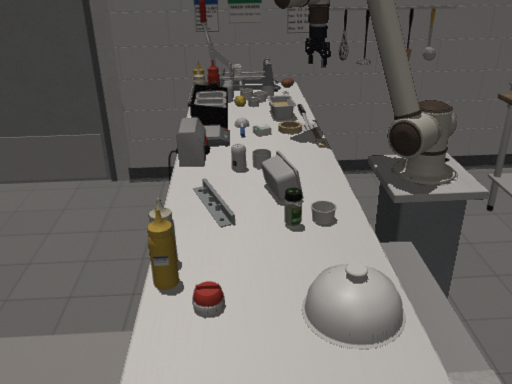

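```bash
cat > fit.py <<'E'
import numpy as np, cv2
from scipy.optimize import minimize, least_squares
from h import *
def box(x0,x1,y0,y1,z0,z1): return np.array([[x,y,z] for x in(x0,x1) for y in(y0,y1) for z in(z0,z1)],float)
RAIL=[box(-130,130,0,12,0,30),box(-130,130,0,45,0,4)]
def R(a): return np.array([[np.cos(a),-np.sin(a),0],[np.sin(a),np.cos(a),0],[0,0,1]])
def Rx(a): return np.array([[1,0,0],[0,np.cos(a),-np.sin(a)],[0,np.sin(a),np.cos(a)]])
# pan solids
PAN=[np.vstack([box(-70,70,-41,41,0,0),box(-78,78,-44,44,56,56)]),box(-88,88,-54.5,54.5,57,65),box(-83,83,-49.5,49.5,65,70)]
def mask(p,solids):
    m=np.zeros((384*4,512*4),np.uint8)
    for s in solids:
        q=np.array([proj(p,X) for X in s]); h=cv2.convexHull(((q+.5)*4).astype(np.int32))
        cv2.fillConvexPoly(m,h,255)
    return cv2.resize(m,(512,384),interpolation=cv2.INTER_AREA)/255.
def fit(views,T,x0,steps):
    """views: list (pic,mask bool); T(x)->solids in world"""
    def cost(x):
        c=0
        for p,m in views:
            M=mask(p,T(x)); c+=np.abs(M-m).sum()/m.sum()
        return c
    sim=np.vstack([x0]+[np.array(x0)+np.eye(len(x0))[i]*steps[i] for i in range(len(x0))])
    r=minimize(cost,x0,method="Nelder-Mead",options=dict(initial_simplex=sim,xatol=.02,fatol=1e-4,maxiter=300))
    return r.x,r.fun
def Trail(x): return [s@R(x[2]).T+[x[0],x[1],0] for s in RAIL]
# upright pan: x,y,yaw
def Tup(x): return [s@R(x[2]).T+[x[0],x[1],0] for s in PAN]
# lying: origin at 42 high, tilted about x by phi 
def lie_rot(yaw,phi=np.radians(78)): return R(yaw)@Rx(phi)
def Tlie(x): 
    Q=lie_rot(x[2]); o=[]
    S=[s@Q.T for s in PAN]; z=min(s[:,2].min() for s in S)
    return [s+[x[0],x[1],-z] for s in S]
def draw(p,img,solids,col):
    for s in solids:
        q=np.array([proj(p,X) for X in s]); h=cv2.convexHull(q.astype(np.float32))
        cv2.polylines(img,[np.round((h+.5)*4).astype(np.int32)],True,col,1)
E
python3 - <<'E'
from bench import arm
from fit import *
pt=arm.get_image("top"); ps=arm.get_image("side")
V={}
for l in ("stop_rail","fallen_pan"):
    V[l]=[]
    for p in (pt,ps):
        o=arm.outline_of(l,p); print(l,o[0]["box"],o[0]["conf"],o[0]["pixels"].sum()); V[l].append((p,o[0]["pixels"]))
for l in ("salt_shaker","food_ring","spice_jar","sauce_cup"):
    for p in (pt,ps):
        m=arm.mark_of(l,p); print(l,p["shot"],[(atz(p,k["at"],0).round(),round(k["conf"],2)) for k in m[:2]])
for l in ("stop_rail",):
    print(atz(pt,arm.mark_of(l,pt)[0]["at"],0),atz(ps,arm.mark_of(l,ps)[0]["at"],0))
# rail x axis: y axis away from pan = roughly +x world => x axis approx -y world, yaw -> -90deg + a
a=-np.pi/2+.35
for vs in (V["stop_rail"],V["stop_rail"][:1],V["stop_rail"][1:]): 
    xr,f=fit(vs,Trail,[575,200,a],[10,10,.05]); print("rail",xr,f,np.degrees(xr[2]))
xr,f=fit(V["stop_rail"],Trail,[575,200,a],[10,10,.05])
for vs in (V["fallen_pan"],V["fallen_pan"][:1]):
    best=None
    xp,fp=fit(vs,Tlie,[440,130,a],[10,10,.05]); print("pan",xp,fp,np.degrees(xp[2]))
xp,fp=fit(V["fallen_pan"],Tlie,[440,130,a],[10,10,.05])
np.savez("s0.npz",xr=xr,xp=xp)
d=R(xr[2]).T@np.array([xp[0]-xr[0],xp[1]-xr[1],0]); print("pan origin in rail",d)
for n,p,c in (("top",pt,(90,310,130,400)),("side",ps,(120,260,170,370))):
    i=cv2.resize(p["img"][:,:,::-1],None,fx=4,fy=4,interpolation=cv2.INTER_CUBIC)
    draw(p,i,Trail(xr),(0,0,255)); draw(p,i,Tlie(xp),(0,255,0))
    i=i[c[0]*4:c[1]*4,c[2]*4:c[3]*4]; 
    if n=="top": i=cv2.resize(i,None,fx=.68,fy=.68)
    cv2.imwrite(f"pics/{n}1.png",i)
E
```

```text
stop_rail [348.8, 164.2, 31.9, 27.3] 0.71 566
stop_rail [214.7, 204.0, 42.0, 43.4] 0.86 845
fallen_pan [272.6, 215.8, 78.9, 50.8] 0.81 2567
fallen_pan [283.1, 176.4, 39.4, 50.0] 0.96 1116
salt_shaker 3 [(array([622., -81.,   0.]), 0.93)]
salt_shaker 4 [(array([624., -83.,   0.]), 0.69)]
food_ring 3 [(array([ 547., -112.,    0.]), 0.82)]
food_ring 4 [(array([540., -88.,   0.]), 0.48), (array([547.,  23.,   0.]), 0.41)]
spice_jar 3 [(array([480., 325.,   0.]), 0.62)]
spice_jar 4 [(array([483., 312.,   0.]), 0.97), (array([455., -30.,   0.]), 0.66)]
sauce_cup 3 [(array([398., 293.,   0.]), 0.62)]
sauce_cup 4 [(array([392., 276.,   0.]), 0.78)]
[690.13409821 169.77728191   0.        ] [686.21469181 172.62593062   0.        ]
rail [685.16172599 165.67787884  -1.2406834 ] 4.614551252328142 -71.08592234060228
rail [584.96952776 199.92534438  -1.21503582] 4.572334234046976 -69.61642417572781
rail [685.38919087 168.44076462  -1.22746529] 0.10661561666086554 -70.32858077155517
pan [530.19776501 115.90649225  -1.33648318] 0.3856346970554519 -76.57484540047973
pan [530.42097464 117.86749947  -1.31627868] 0.07786001817945722 -75.41721279246235
pan origin in rail [  -3.14752916 -162.73018523    0.        ]
```

```bash
echo
python3 - <<'E'
from bench import arm
from fit import *
pt=arm.get_image("top"); ps=arm.get_image("side")
V=[]
for p,c in ((pt,(241,131)),(ps,(215,204))):
    o=[k for k in arm.outline_of("stop_rail",p) if np.hypot(k["box"][0]-c[0],k["box"][1]-c[1])<12]; print([(k["box"],k["conf"]) for k in o])
    if o: V.append((p,o[0]["pixels"]))
xr,f=fit(V,Trail,[687,170,-1.23],[6,6,.03]); print("rail",xr,f)
xr2,f=fit(V[:1],Trail,[687,170,-1.23],[6,6,.03]); print("rail top",xr2,f)
xp=np.array([530.3,117,-1.318])
o=[k for k in arm.outline_of("fallen_pan",pt)];print(o[0]["box"])
os_=arm.outline_of("fallen_pan",ps);print(os_[0]["box"])
xp,f=fit([(pt,o[0]["pixels"])],Tlie,xp,[6,6,.03]); print("pan",xp,f)
np.savez("s0.npz",xr=xr,xp=xp)
d=R(xr[2]).T@np.array([xp[0]-xr[0],xp[1]-xr[1],0]); print("pan origin in rail",d)
for l,(r,h) in dict(salt_shaker=(26,88),food_ring=(32,50),spice_jar=(22.5,105),sauce_cup=(35,42)).items():
    for p in (pt,ps):
        m=arm.mark_of(l,p); print(l,p["shot"],[(R(xr[2]).T@(atz(p,k["at"],0)-[xr[0],xr[1],0])).round() for k in m[:1]],m and m[0]["conf"])
for n,p,c in (("top",pt,(90,310,130,400)),("side",ps,(120,260,170,370))):
    i=cv2.resize(p["img"][:,:,::-1],None,fx=4,fy=4,interpolation=cv2.INTER_CUBIC)
    draw(p,i,Trail(xr),(0,0,255)); draw(p,i,Tlie(xp),(0,255,0))
    i=i[c[0]*4:c[1]*4,c[2]*4:c[3]*4]; 
    if n=="top": i=cv2.resize(i,None,fx=.68,fy=.68)
    cv2.imwrite(f"pics/{n}1.png",i)
E
```

```text
[([239.9, 130.4, 108.2, 53.4], 0.97)]
[([215.5, 203.1, 42.4, 43.5], 0.81)]
rail [685.36336163 170.87253515  -1.21931659] 0.10972119303238706
rail top [685.75068594 170.77001302  -1.21706923] 0.042424058752815914
[271.2, 219.4, 78.0, 54.1]
[283.0, 177.6, 42.4, 48.9]
pan [530.64783222 117.11451751  -1.30099953] 0.07368677747041297
pan origin in rail [  -2.79513253 -163.76509621    0.        ]
salt_shaker 5 [array([ 219., -144.,    0.])] 0.64
salt_shaker 6 [array([ 214., -151.,   -0.])] 0.75
food_ring 5 [array([ 208., -225.,    0.])] 0.61
food_ring 6 [array([ 209., -231.,    0.])] 0.68
spice_jar 5 [array([-210., -131.,    0.])] 0.65
spice_jar 6 [array([-191., -149.,    0.])] 0.83
sauce_cup 5 [array([-206., -229.,    0.])] 0.77
sauce_cup 6 [array([-201., -236.,    0.])] 0.86
```

View pics/top1.png

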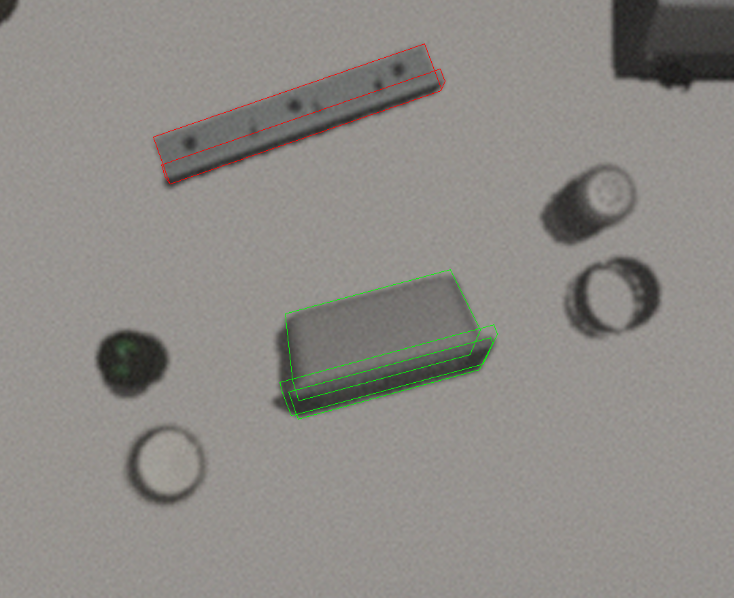

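View pics/side1.png

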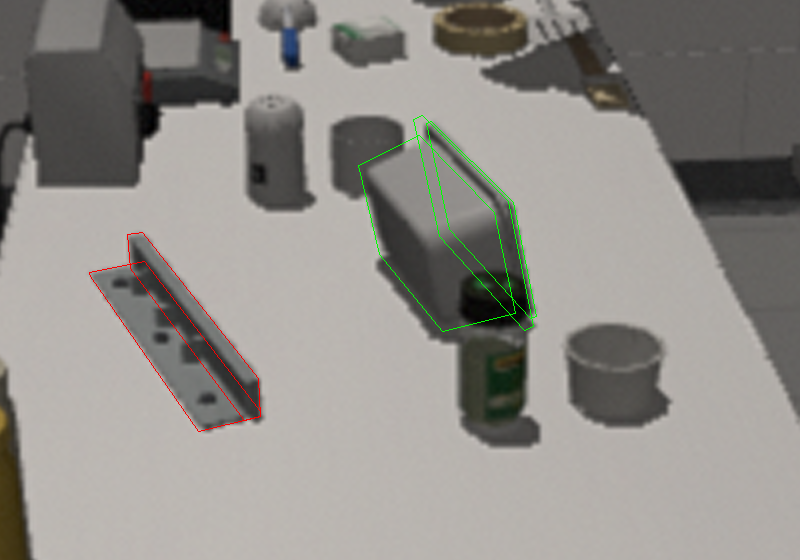

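```bash
cat > plan.py <<'E'
import sys, numpy as np
from bench import arm
from scipy.spatial.transform import Rotation as Ro
def plan(pos,yaw,th):
    """yaw: of pan/rail x axis; tool y=-u, tilt th (tips forward)"""
    s=arm.read_state(); R0=Ro.from_quat(s["ee_rot"]).as_matrix()
    u=np.array([np.cos(yaw),np.sin(yaw),0]); n=np.array([-u[1],u[0],0]); Z=np.array([0,0,1.])
    z=np.sin(th)*n-np.cos(th)*Z; y=-u; x=np.cross(y,z); T=np.column_stack([x,y,z])
    d=R0.T@(np.array(pos)-s["position"]); rv=Ro.from_matrix(R0.T@T).as_rotvec()
    print("t",round(s["clock"],2),"pos",s["position"].round(1),"F",s["contact_force"].round(1),"w",round(s["gripper_width"],1))
    print("shift/100",(d/100).round(3),"turn/.5",(rv/.5).round(3))
if __name__=="__main__":
    a=list(map(float,sys.argv[1:])); plan(a[:3],a[3],a[4])
E
python3 plan.py 400 83 262 -1.31 0
```

```text
t 3.4 pos [ 279.6 -558.9  303.9] F [ 0.9  0.  -0.6] w 85.8
shift/100 [-3.949  5.203  0.419] turn/.5 [ 0.    -0.     0.406]
```

Call:
apply_moves --increments '[[[-0.35,0.45,0.05,0,0,0,1],[-0.7,0.9,0.08,0,0,0,1],[-0.7,0.9,0.08,0,0,0,1]]]'

```text
clock: 3.7
position: [301.7, -443.8, 295.7]
ee_rot: [-0.231, 0.973, 0.001, -0.0]
contact_force: [-0.1, 0.1, -0.2]
gripper_width: 85.5
```

Call:
apply_moves --increments '[[[-0.35,0.45,0.05,0,0,0,1],[-0.7,0.9,0.08,0,0,0,1],[-0.7,0.9,0.08,0,0,0,1]]]'

```text
clock: 4.0
position: [324.2, -332.4, 288.0]
ee_rot: [-0.231, 0.973, 0.0, 0.0]
contact_force: [0.2, -0.3, 0.4]
gripper_width: 85.5
```

Call:
apply_moves --increments '[[[-0.35,0.45,0.05,0,0,0,1],[-0.7,0.9,0.08,0,0,0,1],[-0.7,0.9,0.08,0,0,0,1]]]'

```text
clock: 4.3
position: [346.8, -220.8, 280.1]
ee_rot: [-0.232, 0.973, 0.0, 0.0]
contact_force: [0.4, -0.1, 0.1]
gripper_width: 85.4
```

Call:
apply_moves --increments '[[[-0.35,0.45,0.05,0,0,0,1],[-0.7,0.9,0.08,0,0,0,1],[-0.7,0.9,0.08,0,0,0,1]]]'

```text
clock: 4.6
position: [369.7, -108.9, 272.3]
ee_rot: [-0.232, 0.973, -0.0, 0.001]
contact_force: [-0.1, -0.3, 0.8]
gripper_width: 85.2
```

Call:
apply_moves --increments '[[[-0.35,0.45,0.05,0,0,0.15,1],[-0.7,0.9,0.08,0,0,0.3,1],[-0.7,0.9,0.08,0,0,0.4,1]]]'

```text
clock: 4.9
position: [392.5, 3.3, 264.4]
ee_rot: [-0.133, 0.991, 0.0, 0.001]
contact_force: [-0.4, 0.2, 0.2]
gripper_width: 85.4
```

```bash
python3 plan.py 405 84 165 -1.31 0
```

```text
t 4.9 pos [392.5   3.3 264.4] F [-0.4  0.2  0.2] w 85.4
shift/100 [-0.33   0.745  0.995] turn/.5 [0.    0.005 0.01 ]
```

Call:
apply_moves --increments '[[[-0.15,0.4,0.1,0,0,0,1],[-0.3,0.75,0.3,0,0,0,1],[-0.33,0.75,0.7,0,0,0,1],[-0.33,0.75,0.95,0,0,0,1],[-0.33,0.75,0.95,0,0,0,1]]]'

```text
clock: 5.4
position: [402.2, 80.5, 166.4]
ee_rot: [-0.132, 0.991, -0.002, -0.003]
contact_force: [-0.2, 0.1, 0.1]
gripper_width: 85.5
```

```bash
python3 - <<'E'
from bench import arm
from fit import *
s=arm.read_state(); print(s["position"],s["clock"])
p=arm.get_image("side")
i=cv2.resize(p["img"][120:240,240:400,::-1],None,fx=5,fy=5,interpolation=cv2.INTER_CUBIC)
P=s["position"]
for k,z in enumerate((60,73)):
    for e in (-1,1):
        q=proj(p,P+[e*-.26*43,e*.966*43,-z]); cv2.circle(i,tuple(int(a) for a in ((q[0]-239.5)*5,(q[1]-119.5)*5)),3,((0,0,255),(0,255,0))[k],-1)
cv2.imwrite("pics/s2.png",i)
p=arm.get_image("top")
cv2.imwrite("pics/t2.png",cv2.resize(p["img"][130:300,150:350,::-1],None,fx=3.5,fy=3.5,interpolation=cv2.INTER_CUBIC))
E
```

```text
[402.24313978  80.5198238  166.3562827 ] 5.4
```

View pics/s2.png

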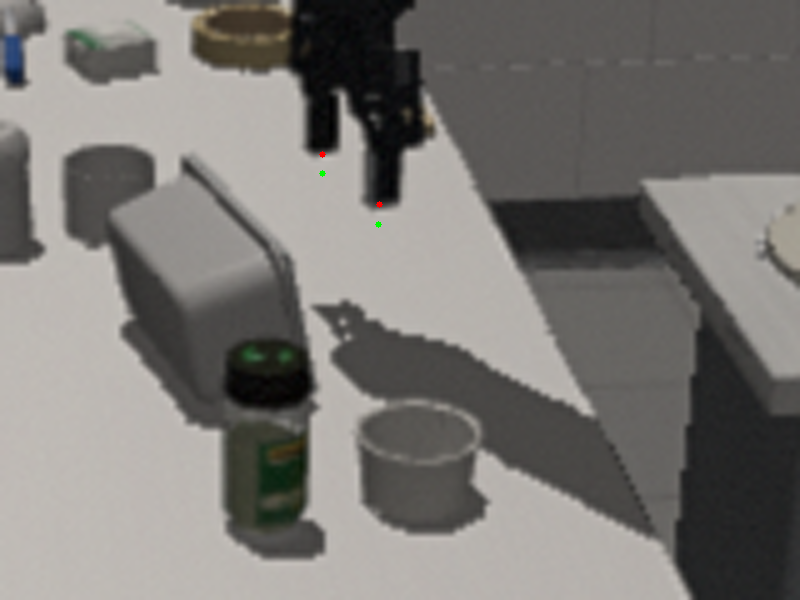

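View pics/t2.png

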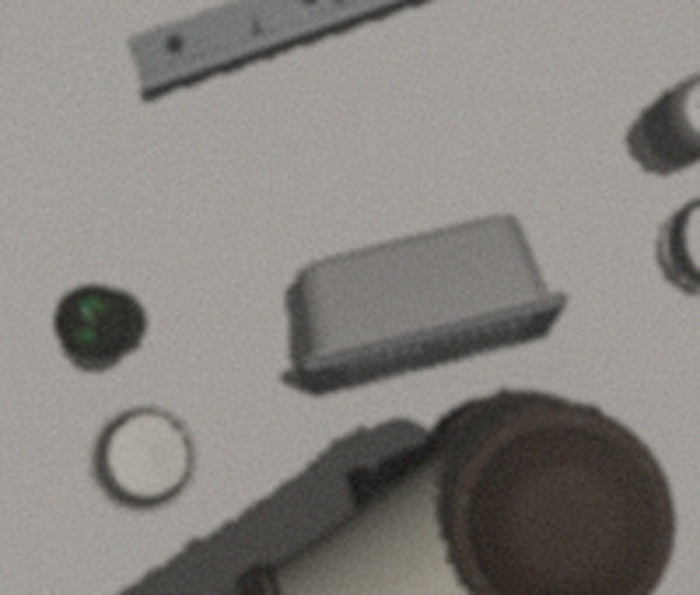

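Call:
apply_moves --increments '[[[-0.1,0.03,0.1,0,0,0,1],[-0.25,0.03,0.17,0,0,0,1],[-0.4,0.03,0.17,0,0,0,1],[-0.48,0.03,0.17,0,0,0,1],[-0.5,0.03,0.17,0,0,0,1]]]'

```text
clock: 6.0
position: [452.6, 97.4, 153.4]
ee_rot: [-0.131, 0.991, 0.001, 0.002]
contact_force: [0.8, -0.7, -0.1]
gripper_width: 85.9
```

Call:
apply_moves --increments '[[[-0.04,0,0,0,0,0,1],[-0.08,0,0,0,0,0,1],[-0.12,0,0,0,0,0,1],[-0.15,0,0,0,0,0,1]]]'

```text
clock: 6.4
position: [465.6, 100.9, 152.0]
ee_rot: [-0.131, 0.991, -0.0, -0.0]
contact_force: [-0.2, -0.8, 1.1]
gripper_width: 85.4
```

Call:
apply_moves --increments '[[[-0.03,0,0.02,0,0,0,1],[-0.06,0,0.02,0,0,0,1],[-0.09,0,0.02,0,0,0,1],[-0.12,0,0.02,0,0,0,1],[-0.15,0,0.02,0,0,0,1]]]'

```text
clock: 6.9
position: [480.4, 105.0, 149.9]
ee_rot: [-0.132, 0.991, 0.0, 0.0]
contact_force: [0.3, 0.0, 0.4]
gripper_width: 85.4
```

```bash
cat > look.py <<'E'
import sys
from bench import arm
from fit import *
n=sys.argv[1]
p=arm.get_image("side")
a=cv2.resize(p["img"][120:240,190:350,::-1],None,fx=5,fy=5,interpolation=cv2.INTER_CUBIC)
cv2.imwrite(f"pics/{n}.png",a)
E
python3 look.py s3
```

```text
(no output)
```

View pics/s3.png

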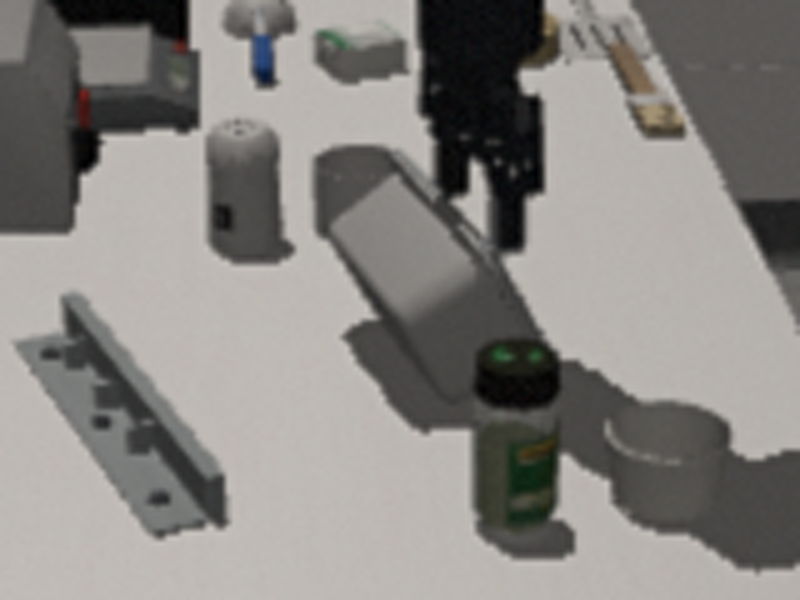

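The side view shows the pan already turned some 15°, with both fingertips at about (450–520, 190–250) still pressing on its lid. I'll keep pushing.

Call:
apply_moves --increments '[[[-0.04,0,0,0,0,0,1],[-0.08,0,0,0,0,0,1],[-0.12,0,0,0,0,0,1],[-0.16,0,0,0,0,0,1],[-0.2,0,0,0,0,0,1],[-0.2,0,0,0,0,0,1]]]'

```text
clock: 7.55
position: [500.0, 110.3, 149.9]
ee_rot: [-0.132, 0.991, 0.0, 0.0]
contact_force: [-0.5, -0.7, 0.2]
gripper_width: 85.6
```

```bash
python3 look.py s4
```

```text
(no output)
```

View pics/s4.png

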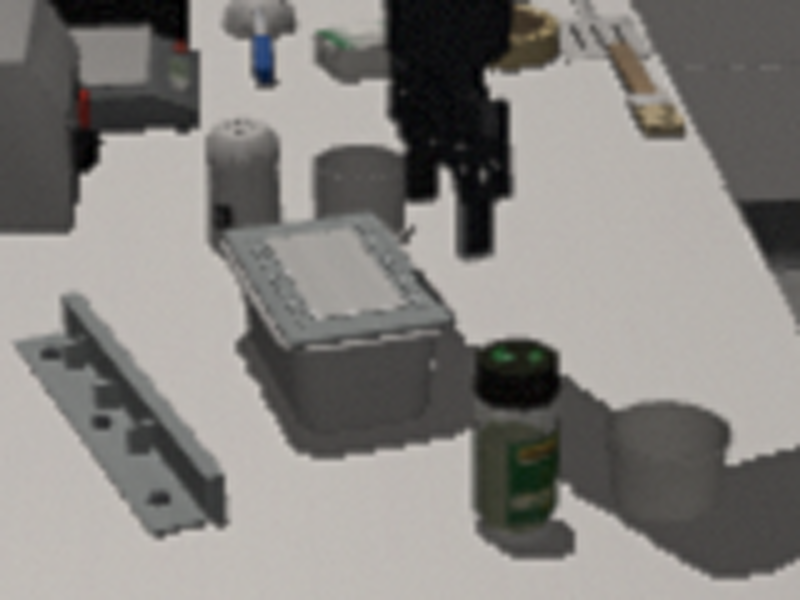

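```bash
python3 plan.py 435 84.5 150 -1.218 0.6
```

```text
t 7.6 pos [499.6 110.1 149.8] F [-0.3  0.3 -1.6] w 85.4
shift/100 [ 0.691 -0.079 -0.002] turn/.5 [-0.053 -1.199 -0.173]
```

Call:
apply_moves --increments '[[[0.3,-0.03,0,0,0,-0.05,1],[0.6,-0.06,0,-0.01,-0.25,-0.1,1],[0.69,-0.08,0,-0.03,-0.5,-0.12,1],[0.69,-0.08,0,-0.04,-0.75,-0.15,1],[0.69,-0.08,0,-0.04,-1,-0.15,1],[0.69,-0.08,0,-0.04,-1,-0.15,1]]]'

```text
clock: 8.2
position: [452.1, 59.6, 176.8]
ee_rot: [-0.173, 0.958, 0.07, 0.219]
contact_force: [0.4, -0.5, 0.0]
gripper_width: 85.4
```

```bash
python3 plan.py 435 84.5 68 -1.218 0.6; cat > lookp.py <<'E'
import sys
from bench import arm
from fit import *
tag=sys.argv[1]; x0=list(map(float,sys.argv[2:5]))
xr=np.array([685.6,170.9,-1.218])
pt=arm.get_image("top"); ps=arm.get_image("side")
V=[]
for p in (pt,ps):
    o=arm.outline_of("fallen_pan",p)
    q=proj(p,[x0[0],x0[1],35])
    o=[k for k in o if np.hypot(k["box"][0]-q[0],k["box"][1]-q[1])<20]
    print([(k["box"],k["conf"]) for k in o][:2])
    if o: V.append((p,o[0]["pixels"]))
res=[]
for vs in ([V] + ([[v] for v in V] if len(V)>1 else [])):
    x,f=fit(vs,Tup,x0,[8,8,.05]); d=R(xr[2]).T@np.array([x[0]-xr[0],x[1]-xr[1],0])
    print("pan",x.round(3),round(f,3),"rail frame",d[:2].round(1),"dyaw",round(x[2]-xr[2],3)); res.append(x)
x=res[0]
for n,p,c in (("top",pt,(100,270,150,370)),("side",ps,(120,240,190,350))):
    i=cv2.resize(p["img"][:,:,::-1],None,fx=4,fy=4,interpolation=cv2.INTER_CUBIC)
    draw(p,i,Trail(xr),(0,0,255)); draw(p,i,Tup(x),(0,255,0))
    i=i[c[0]*4:c[1]*4,c[2]*4:c[3]*4]; i=cv2.resize(i,None,fx=.9,fy=.9)
    cv2.imwrite(f"pics/{n}{tag}.png",i)
E
python3 lookp.py 5 562 126 -1.3
```

```text
t 8.2 pos [452.1  59.6 176.8] F [ 0.4 -0.5  0. ] w 85.4
shift/100 [0.551 0.23  0.958] turn/.5 [ 0.119 -0.281 -0.026]
[([261.0, 185.2, 83.7, 63.0], 0.64)]
[([258.9, 184.6, 41.2, 43.0], 0.58)]
pan [570.884 124.26   -1.35 ] 0.169 rail frame [   4.1 -123.8] dyaw -0.132
pan [570.964 124.181  -1.333] 0.05 rail frame [   4.2 -123.7] dyaw -0.115
pan [570.334 122.644  -1.428] 0.084 rail frame [   5.5 -124.8] dyaw -0.21
```

View pics/top5.png

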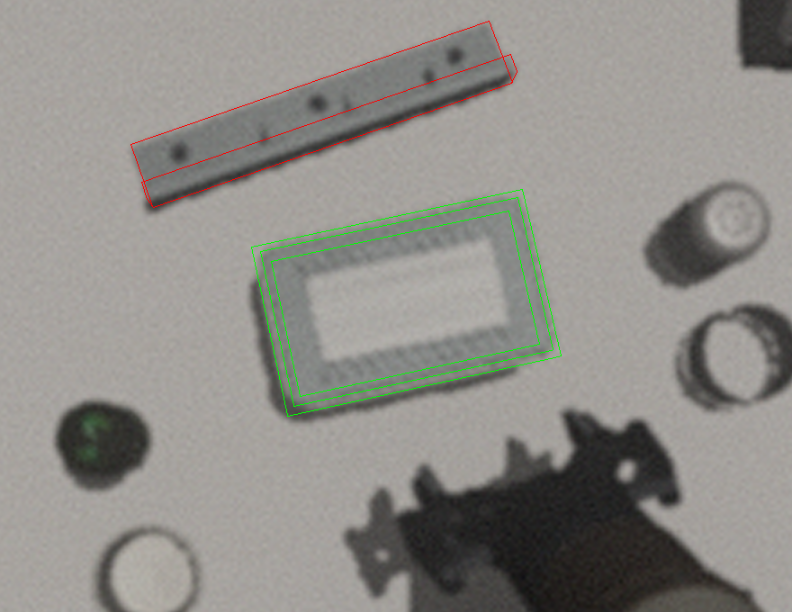

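View pics/side5.png

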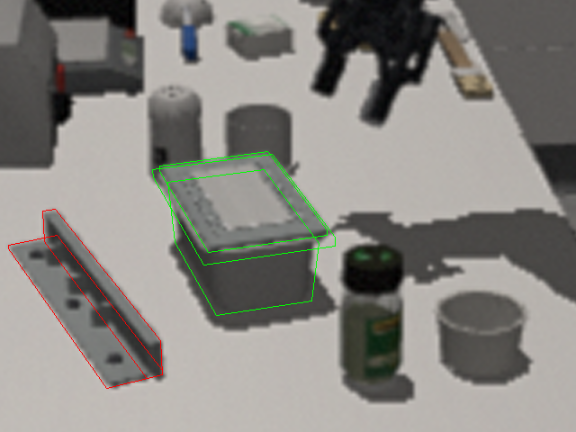

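```bash
python3 - <<'E'
from bench import arm
s=arm.read_state(); print(s["joints"].round(3),s["clock"],s["position"])
E
```

```text
[ 0.491  0.143 -0.805  0.014 -0.161 -1.718] 8.4 [453.6737737   60.68790987 177.03937979]
```

```bash
python3 plan.py 466 88 130 -1.218 0.2
```

```text
t 8.4 pos [453.7  60.7 177. ] F [ 0.1  0.3 -0.2] w 85.2
shift/100 [0.022 0.183 0.527] turn/.5 [ 0.12   0.517 -0.005]
```

Call:
apply_moves --increments '[[[0.01,0.06,0,0.03,0.2,0,1],[0.02,0.12,0.1,0.08,0.4,0,1],[0.02,0.18,0.3,0.12,0.52,0,1],[0.02,0.18,0.53,0.12,0.52,0,1],[0.02,0.18,0.53,0.12,0.52,0,1]]]'

```text
clock: 8.9
position: [465.6, 88.2, 126.9]
ee_rot: [-0.175, 0.98, 0.016, 0.095]
contact_force: [-0.3, -0.6, 0.7]
gripper_width: 85.5
```

```bash
python3 plan.py 466 88 86 -1.218 0.22;  python3 - <<'E'
from bench import arm
s=arm.read_state(); print(s["joints"].round(3),s["clock"],s["position"])
E
```

```text
t 8.9 pos [465.6  88.2 126.9] F [-0.3 -0.6  0.7] w 85.5
shift/100 [ 0.076 -0.003  0.402] turn/.5 [-0.002 -0.056 -0.   ]
[ 0.548  0.302 -0.725  0.109 -0.357 -1.865] 8.9 [465.64489706  88.21641674 126.85788887]
```

Call:
apply_moves --increments '[[[0.03,0,0.15,0,-0.03,0,1],[0.07,0,0.35,0,-0.05,0,1],[0.07,0,0.4,0,-0.05,0,1],[0.07,0,0.4,0,-0.05,0,1]]]'

```text
clock: 9.3
position: [466.7, 87.8, 88.9]
ee_rot: [-0.174, 0.979, 0.02, 0.108]
contact_force: [-0.4, 0.1, -0.0]
gripper_width: 85.2
```

```bash
python3 plan.py 486 96 86 -1.218 0.22; python3 look.py s6
```

```text
t 9.3 pos [466.7  87.8  88.9] F [-0.4  0.1 -0. ] w 85.2
shift/100 [-0.198  0.011  0.074] turn/.5 [ 0.001  0.002 -0.003]
```

View pics/s6.png

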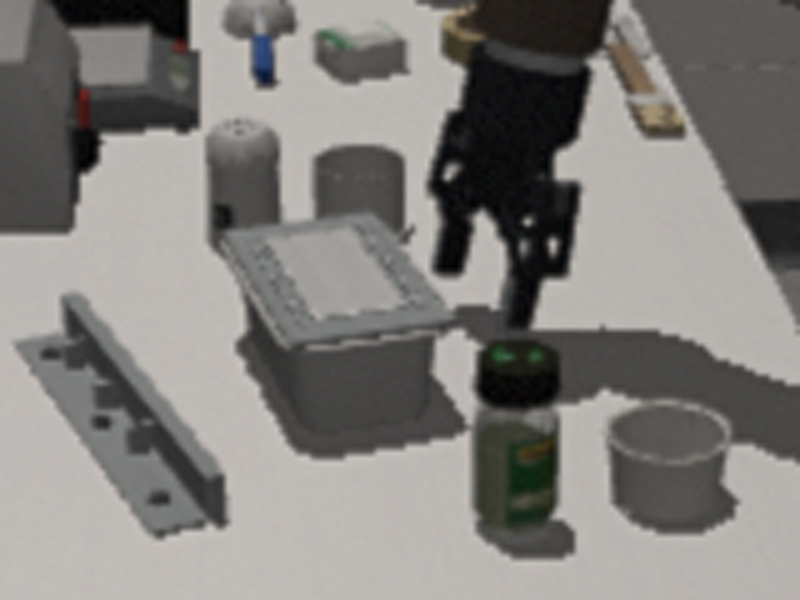

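Call:
apply_moves --increments '[[[-0.1,0,0.05,0,0,0,1],[-0.2,0,0.07,0,0,0,1],[-0.3,0,0.1,0,0,0,1],[-0.35,0,0.11,0,0,0,1],[-0.4,0,0.12,0,0,0,1],[-0.45,0,0.13,0,0,0,1],[-0.5,0,0.14,0,0,0,1],[-0.55,0,0.15,0,0,0,1],[-0.6,0,0.16,0,0,0,1]]]'

```text
clock: 10.25
position: [525.8, 109.7, 86.8]
ee_rot: [-0.173, 0.979, 0.02, 0.109]
contact_force: [-1.2, -0.8, -0.6]
gripper_width: 85.6
```

```bash
python3 lookp.py 7 585 130 -1.25;python3 plan.py 486 96 86 -1.218 0.22
```

```text
[([256.4, 173.8, 87.6, 62.7], 0.6)]
[([250.7, 187.6, 51.6, 47.9], 0.82)]
pan [595.395 135.356  -1.252] 0.215 rail frame [  2.2 -96.9] dyaw -0.034
pan [594.986 135.313  -1.229] 0.077 rail frame [  2.1 -97.3] dyaw -0.011
pan [596.54  133.17   -1.311] 0.101 rail frame [  4.6 -96.6] dyaw -0.093
t 10.45 pos [526.1 109.9  87. ] F [0.2 0.1 0.2] w 85.3
shift/100 [ 0.416  0.007 -0.085] turn/.5 [ 0.003  0.009 -0.004]
```

View pics/side7.png

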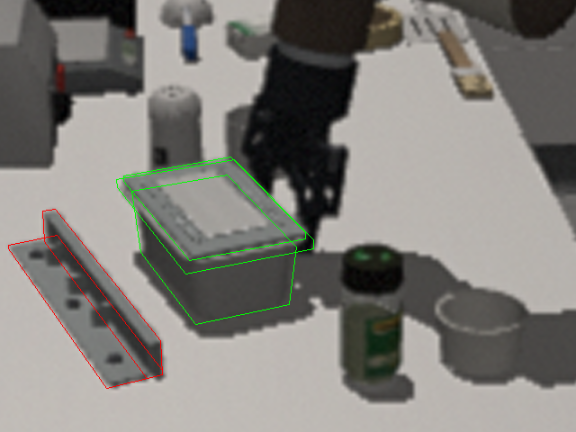

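View pics/top7.png

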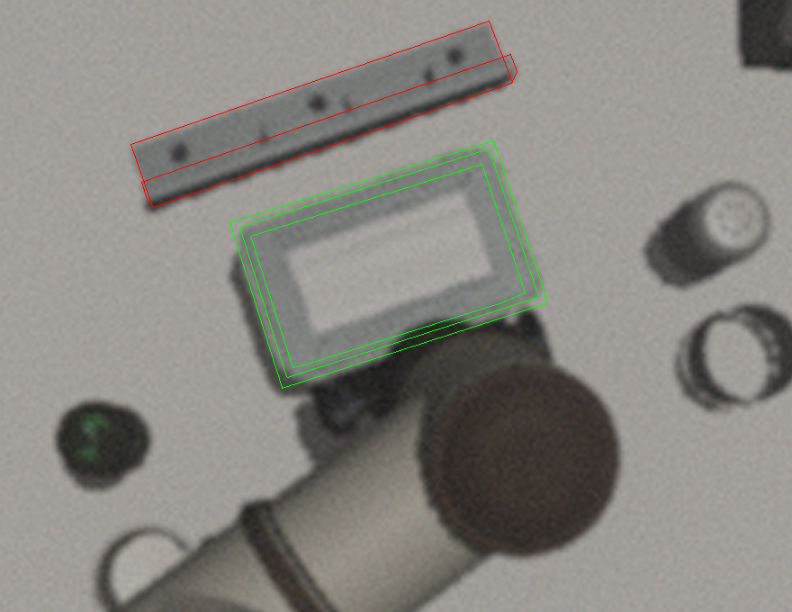

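Call:
apply_moves --increments '[[[-0.05,0,0.01,0,0,0,1],[-0.1,0,0.02,0,0,0,1],[-0.15,0,0.03,0,0,0,1],[-0.2,0,0.04,0,0,0,1],[-0.25,0,0.055,0,0,0,1],[-0.3,0,0.065,0,0,0,1],[-0.34,0,0.075,0,0,0,1],[-0.38,0,0.085,0,0,0,1],[-0.42,0,0.095,0,0,0,1]]]'

```text
clock: 11.35
position: [566.2, 124.5, 86.8]
ee_rot: [-0.173, 0.979, 0.02, 0.109]
contact_force: [-1.0, -0.8, -0.1]
gripper_width: 85.4
```

```bash
python3 lookp.py 8 635 151 -1.22;python3 plan.py 486 96 86 -1.218 0.22
```

```text
[([249.7, 156.2, 83.7, 66.1], 0.59)]
[([238.1, 190.4, 50.0, 43.9], 0.71)]
pan [636.044 151.249  -1.25 ] 0.211 rail frame [  1.3 -53.3] dyaw -0.032
pan [636.501 151.04   -1.211] 0.096 rail frame [  1.7 -52.9] dyaw 0.007
pan [635.937 150.279  -1.311] 0.092 rail frame [  2.2 -53.7] dyaw -0.093
t 11.55 pos [566.6 124.7  87.1] F [ 0.1 -0.3  0.2] w 85.5
shift/100 [ 0.836  0.008 -0.18 ] turn/.5 [ 0.003  0.01  -0.004]
```

View pics/side8.png

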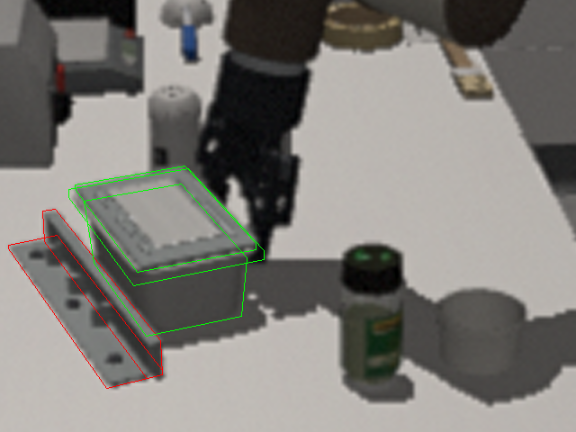

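View pics/top8.png

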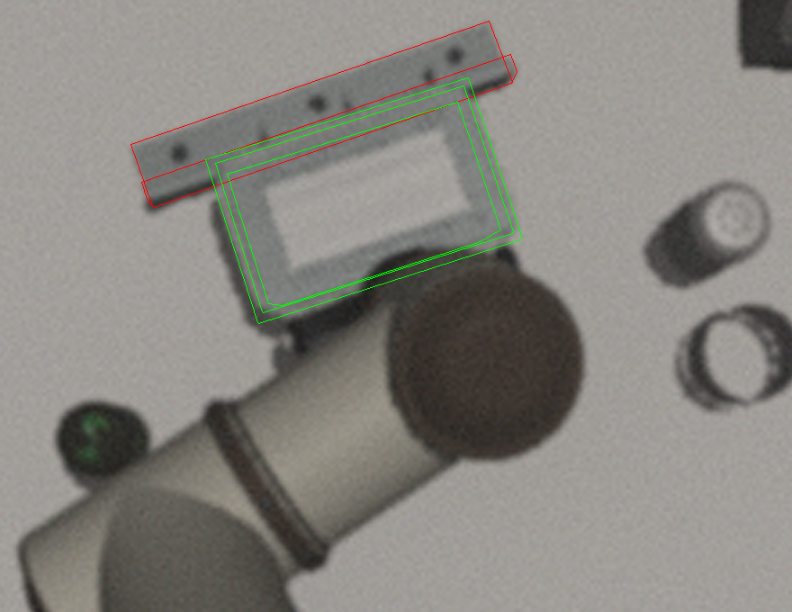

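Call:
apply_moves --increments '[[[-0.03,0,0.007,0,0,0,1],[-0.05,0,0.012,0,0,0,1],[-0.06,0,0.014,0,0,0,1]]]'

```text
clock: 11.85
position: [571.7, 126.5, 86.8]
ee_rot: [-0.173, 0.979, 0.02, 0.109]
contact_force: [-1.4, 0.1, 1.2]
gripper_width: 85.3
```

Call:
apply_moves --increments '[[[-0.01,0,0.002,0,0,0,1],[-0.02,0,0.004,0,0,0,1]]]'

```text
clock: 12.05
position: [573.6, 127.2, 86.8]
ee_rot: [-0.173, 0.979, 0.02, 0.109]
contact_force: [-0.7, -1.3, 0.7]
gripper_width: 85.4
```

Call:
apply_moves --increments '[[[-0.01,0,0.002,0,0,0,1],[-0.02,0,0.004,0,0,0,1]]]'

```text
clock: 12.25
position: [575.6, 127.9, 86.8]
ee_rot: [-0.173, 0.979, 0.02, 0.109]
contact_force: [-2.2, -1.0, 0.8]
gripper_width: 85.6
```

```bash
python3 lookp.py 9 642 153 -1.22; python3 -c "
import cv2;from bench import arm
p=arm.get_image('side');cv2.imwrite('pics/s9.png',cv2.resize(p['img'][150:240,180:300,::-1],None,fx=6.5,fy=6.5,interpolation=2))"
```

```text
[([249.5, 152.1, 83.6, 65.6], 0.92)]
[([234.2, 192.1, 50.4, 42.7], 0.82)]
pan [645.476 153.718  -1.242] 0.302 rail frame [  2.3 -43.6] dyaw -0.024
pan [646.42  154.255  -1.217] 0.109 rail frame [  2.1 -42.5] dyaw 0.001
pan [643.953 149.729  -1.306] 0.159 rail frame [  5.5 -46.4] dyaw -0.088
```

View pics/s9.png

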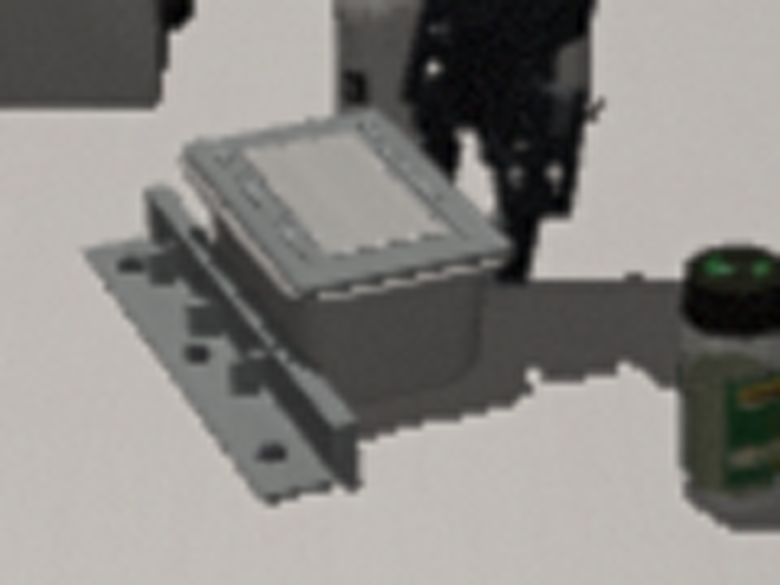

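View pics/top9.png

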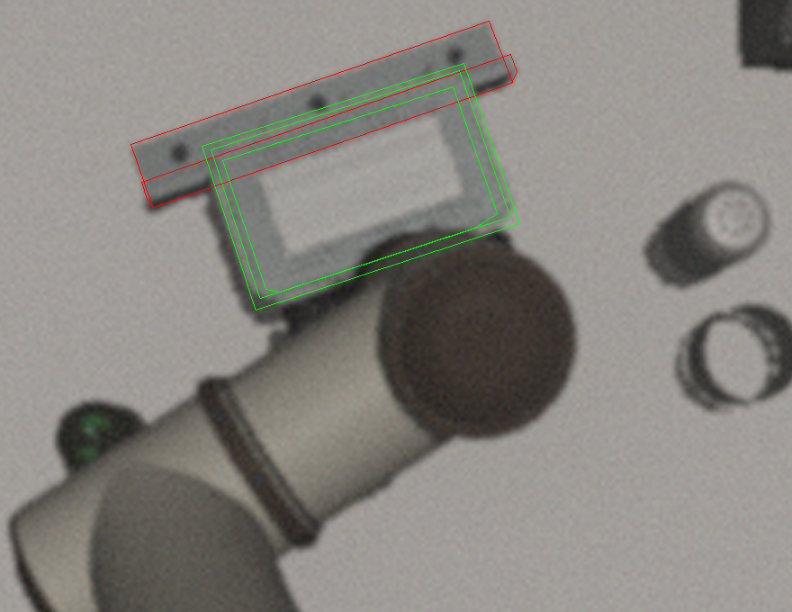

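Call:
apply_moves --increments '[[[-0.01,0,0.002,0,0,0,1],[-0.01,0,0.002,0,0,0,1]]]'

```text
clock: 12.7
position: [575.8, 127.9, 86.7]
ee_rot: [-0.173, 0.979, 0.02, 0.109]
contact_force: [-4.4, -2.0, 1.3]
gripper_width: 85.0
```

Call:
apply_moves --increments '[[[-0.01,0,0.002,0,0,0,1],[-0.01,0,0.002,0,0,0,1]]]'

```text
clock: 12.9
position: [576.1, 127.9, 86.4]
ee_rot: [-0.173, 0.979, 0.02, 0.108]
contact_force: [-6.5, -2.5, 2.8]
gripper_width: 85.6
```

Call:
apply_moves --increments '[[[-0.01,0,0.002,0,0,0,1],[-0.01,0,0.002,0,0,0,1]]]'

```text
clock: 13.1
position: [576.3, 127.9, 86.1]
ee_rot: [-0.173, 0.979, 0.019, 0.107]
contact_force: [-7.6, -2.8, 2.3]
gripper_width: 85.4
```

```bash
python3 -c "
import cv2;from bench import arm
p=arm.get_image('side');print(arm.read_state()['contact_force']);cv2.imwrite('pics/s10.png',cv2.resize(p['img'][150:240,180:300,::-1],None,fx=6.5,fy=6.5,interpolation=2))"
```

```text
[-6.28693558 -3.00494738  2.29719561]
```

View pics/s10.png

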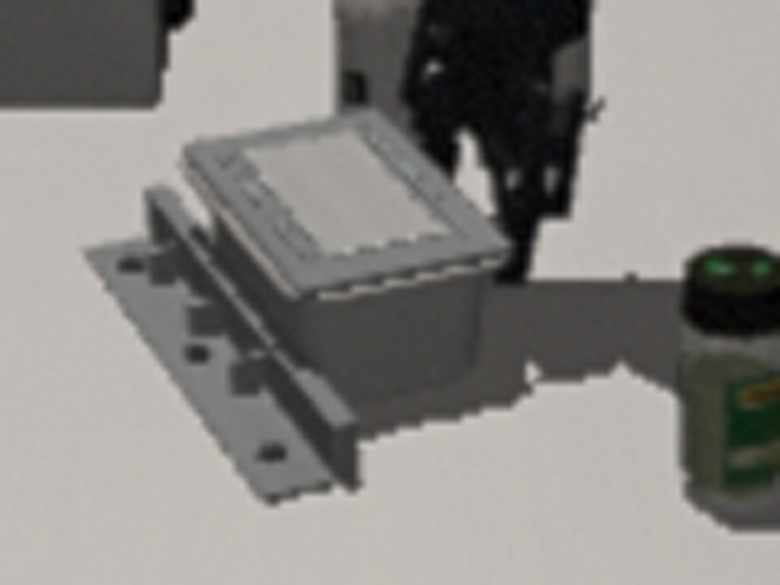

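Call:
apply_moves --increments '[[[0.04,0,-0.01,0,0,0,1],[0.1,0,-0.02,0,0,0,1],[0.3,0,-0.06,0,0,0,1],[0.55,0,-0.12,0,0,0,1],[0.75,0,-0.17,0,0,0,1],[0.85,0,-0.3,0,0,0,1],[0.95,0,-0.6,0,0,0,1],[1,0,-0.95,0,0,0,1],[1,0,-1,0,0,0,1]]]'

```text
clock: 14.05
position: [467.2, 88.5, 166.4]
ee_rot: [-0.174, 0.978, 0.022, 0.114]
contact_force: [-0.2, 1.8, 0.3]
gripper_width: 85.4
```

Call:
apply_moves --increments '[[[0,-0.4,-0.2,0,0,0,1],[0,-0.8,-0.4,0,0,0,1],[0,-0.95,-0.6,0,0,0,1],[0,-0.95,-0.6,0,0,0,1]]]'

```text
clock: 14.45
position: [488.7, -7.3, 223.6]
ee_rot: [-0.172, 0.978, 0.02, 0.114]
contact_force: [-1.0, 0.0, 0.5]
gripper_width: 85.3
```

```bash
python3 lookp.py 11 645 154 -1.22; python3 - <<'E'
from bench import arm
from fit import *
xr=np.array([685.6,170.9,-1.218])
pt=arm.get_image("top"); ps=arm.get_image("side")
for l in ("salt_shaker","food_ring","spice_jar","sauce_cup"):
    for p in (pt,ps):
        m=arm.mark_of(l,p); print(l,[(R(xr[2]).T@(atz(p,k["at"],0)-[xr[0],xr[1],0])).round()[:2] for k in m[:1]],m and m[0]["conf"])
cv2.imwrite('pics/s12.png',cv2.resize(ps['img'][150:240,180:300,::-1],None,fx=6.5,fy=6.5,interpolation=2))
E
```

```text
[([249.0, 153.7, 86.0, 65.5], 0.7)]
[([233.4, 191.4, 49.4, 44.1], 0.76)]
pan [644.706 154.205  -1.253] 0.186 rail frame [  1.5 -44.1] dyaw -0.035
pan [645.293 154.172  -1.222] 0.041 rail frame [  1.8 -43.6] dyaw -0.004
pan [644.513 152.012  -1.292] 0.119 rail frame [  3.5 -45.1] dyaw -0.074
salt_shaker [array([ 211., -152.])] 0.79
salt_shaker [array([ 235., -150.])] 0.72
food_ring [array([ 207., -227.])] 0.46
food_ring [array([ 212., -230.])] 0.62
spice_jar [array([-207., -137.])] 0.68
spice_jar [array([-206., -143.])] 0.79
sauce_cup [array([-213., -232.])] 0.84
sauce_cup [array([-208., -240.])] 0.6
```

View pics/s12.png

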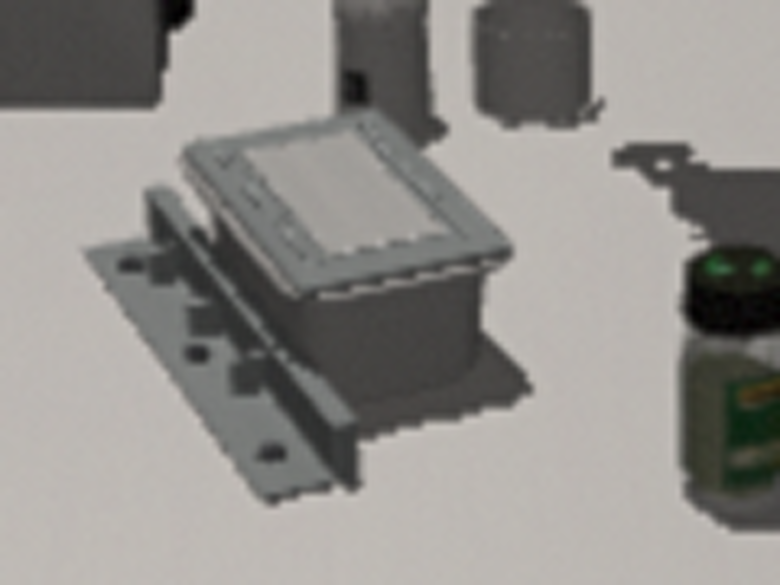

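View pics/top11.png

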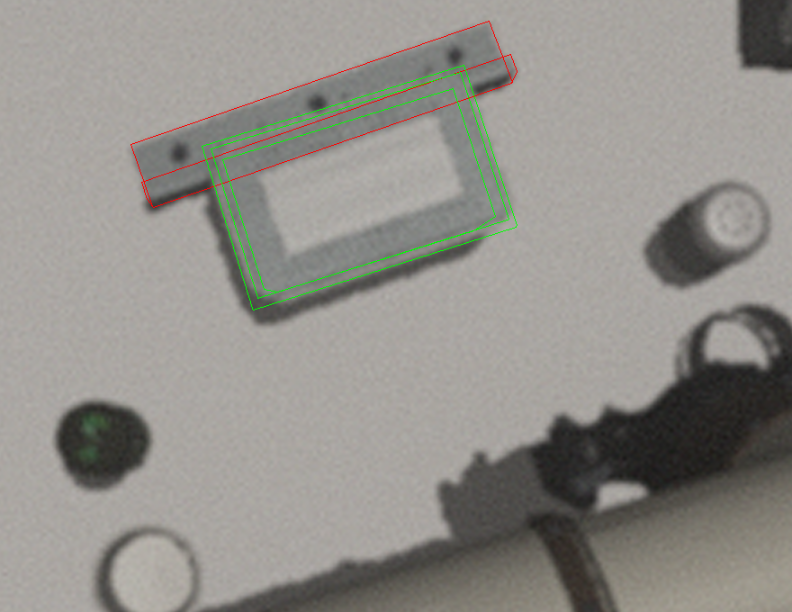

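The top and side views show the pan upright with its flange over the rail, between about (205,150) and (515,225) in the top view. It is clear of both rail ends, the neighbours look unmoved, and the gripper is well away.

```bash
python3 -c "
from bench import arm
print(arm.job_done()); print(arm.read_state()['clock'])"
```

```text
the job is handed in; nothing more can be done
None
the job is handed in; nothing more can be done
```

The pan is standing on its base with its long side flush against the stop rail, and the job is handed in. It took roughly 15 s of the 42 s allowed. I never gripped or lifted the pan.

**How it was done:**
- **Tipping:** I pushed level on the lid about 90 mm above the table with the open fingertips, until the pan fell onto its base.
- **Sliding:** I meant to push low on the wall, but joint 5's limit ruled out the tool tilt that needs. I pushed on the underside edge of the flange instead, slowly, and the pan stayed upright and lined up with the rail.
- **Stopping:** The pan met the rail and the fingers stopped advancing at about 8 N. I then backed the arm away.

**Last checks:**
- **Position against the rail:** The fit from both cameras puts the pan's origin 44.1 mm before the rail face; flush is 44. It is about 2 mm off the rail's middle, so roughly 40 mm clear of each end.
- **Angle, where the cameras disagreed:** The top view gives -0.004 rad from parallel, while the side-only fit gives -0.07 rad. I trust the top view: the side fit read about 0.09 rad off during the slide too, and both fingers had pressed the pan against the rail.
- **Neighbours:** Position readings for the shaker, jar, cup and ring mostly agree with the start, within the network's scatter of up to about 20 mm. The largest difference was one side-view shaker reading, 21 mm off along the rail, but its top view and the pictures show no movement.

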